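# Mount the ring clamp on the ball base

## Robot

A 6-joint arm with a two-finger parallel gripper is mounted at the origin on the work surface. World frame = base frame: x ahead of the robot, y to its left, z up, the work surface at z = 0. Lengths are in mm, angles in rad, forces in N, time in s.
With the tool pointing down it reaches from about 350 to 775 mm from the base axis. Payload 7.3 kg.
Tool frame: the origin (TCP) lies at the very end of the fingers, on their centre line; the grasp point (between the pads) lies 19 mm behind it (bot.grip_point_offset is the distance from the TCP to the grasp point, in mm); z points along the fingers, y is the line along which they close (so a half turn about z gives the same grasp; the last joint's range is limited). The gripper opens to 92 mm and grips with 3 to 60 N. Pads are 19 mm wide; open, the fingers measure 130 mm over their backs; the gripper's body (75 mm by 190 mm) begins 47 mm behind the grasp point.
Start: joints at [1.105, 0.342, 1.524, -0, 1.275, -0.146], TCP at [165.033, 498.406, 226.741] pointing down, gripper open.
Joint ranges: [-2.53, 2.53], [-0.77, 2.02], [0.04, 2.7], [-1, 4.14], [0.28, 2.66], [-3.11, 3.11]. Speed limits (rad/s): [2.57, 2.57, 3.14, 3.14, 3.14, 3.14].

## Interface

Orientations are given as [roll, pitch, yaw] about the fixed x, y, z axes, in that order (R = Rz(yaw) Ry(pitch) Rx(roll)).
In Python, from plant import bot gives the robot as it stands. The module is installed in compiled form; this text tells all that it offers.
- The arm moves only by the shell command python3 -m jog 'ROWS' [OPENING]. ROWS is JSON, a list of rows, each a list of 6 numbers: the shift along the tool's x, y, z in mm, then the turn, a rotation vector about the tool's x, y, z in rad. In form: [[dx, dy, dz, rx, ry, rz], ...]. A call has 1 to 12 rows; each row shifts and turns the commanded pose from where the row before left it, along the tool's axes as they then stand; what a row does not reach is not made up. A row lasts 1/10 s, in which the tool goes at most 50 mm and 8.59 degrees, less where a joint would pass 70% of its speed; a pose out of reach is approached as far as the arm can. A call with a gripper value outside its range is refused whole. OPENING is the opening in per cent of the stroke, from 0 (shut) to 100 (fully open), set as the call begins (- or left out, the last holds). The fingers move at their own pace and stop on an object; the grip force is fixed at half the most. Time passes only in rows, so rows that do not move let the fingers close. It gives the time, the measured TCP pose, the force, the opening and the grip force at its end, in the units of the state.
- bot.get_obs(): the state, without advancing time (a new reading comes with each control period).
- bot.capture(name): name is "side" or "top"; returns the picture (400x640x3 uint8, red, green, blue); there is no depth.
- bot.camera_model(name): a dict with "fx", "fy", "cx", "cy" (pixels), "position" and "orientation" of the camera in the world. Camera axes: x right, y down, z forward; pixel columns grow to the right and rows downward; lengths in mm; the calibration is good to about 2 mm. A picture is of the moment at which its call begins. camera_model takes no time and is no camera call.
- bot.close_job(): hands the job in; it is judged then, once.
Trained networks look in the newest picture that a camera, given by its name, has taken for a name from the list of things; names that differ only in an ending like _2 or _b are one class to them, and where a whole thing is asked for, a point or a joint stands for the part that bears it (a point fixed in the world has none). Each returns a list of dicts, best first, with "p" (0 to 1); they miss things now and then, are a little off and sometimes report something else, mostly with a low value. They report only what shows in the picture. A call takes as long as a camera call. They do not tell look-alikes from the thing itself.
- bot.outline_of(target, camera): "mask" (400x640 bool, what is visible of it) and "pixel" ([column, row] in pixels, amid what is visible of it).
The state is a dict: "time": time; "joint_positions": joint angles; "dq": joint speeds; "tau": joint torques, N m; "tool_pos": TCP position; "tcp_rot": TCP orientation; "contact_force": force on the tool from outside, world axes, zero at the start; "moment": the same for the moment, N m; "grip_width": finger opening in mm; "finger_force": force on a finger pad.
Only numpy, scipy, OpenCV 4.12 (cv2) and the standard library are available. Lean on these libraries where they do the work, as an engineer would, in place of code of your own. Each camera call takes 0.05 s, during which the arm holds its last target. There are 200 camera calls.

## Task

Pick up the ring clamp that has the bell-shaped socket and thumb lever, and lower it, still upright and without dropping it, onto the round base that carries a ball until the bell sits fully home, with its lever still raised. Then press the thumb lever all the way down to lock it and leave the clamp seated there.

Things in the scene. Friction and masses are not known exactly. Their poses are not given: they have to be found in the camera images.
- grip (a point): Loose ring clamp, 102 mm tall, about 0.6 kg: steel bell socket (foot 96 mm wide, neck 41 mm, 46 mm high; below, a 58 mm funnel into a 33 mm bore) with an upright wooden post 24 x 24 mm on top and a thumb lever. Point on its axis, 78 mm above the underside. z up, x towards the lever: grip the post across y. Home on the ball, at any heading, it is 56 mm above the ball's centre.
- ball (a point): Centre of the 30 mm steel ball on an 18 mm thick neck in the middle of a fixed round dark steel base (disc 110 mm wide, 12 mm thick, on which the clamp's foot comes to rest). The centre is 34 mm above the table. Two like bases carry a flat-topped post and a pointed cone instead. A like clamp with a flat disc foot and no lever is not the one.
- latch (a joint): The clamp's thumb lever, rad: 0 to 0.1 at the start, raised, sloping up 40 degrees away from the post; 0.7 is fully down, level, against a rigid stop. Its pivot is 17 mm out from the clamp's axis towards grip x, 28 mm below the grip point. It is stiff and stays where left: pressing takes 2 to 4 N, with a short jolt at first touch.
- paddle (a point): Middle of the upper face of the lever's dark steel paddle (22 mm wide, 20 mm long), 30 mm from the pivot. Raised, it is 38 mm out from the clamp's axis towards grip x and 6 mm below the grip point; fully down, 47 mm out and 25 mm below. Press straight down on it with closed fingers, about 42 mm out from the axis.
Mind the look-alikes: they are no part of the job. What is shaped like the part that bears grip but orange or purple is not meant.

How it is judged (in metres and radians):
On the way:
1. the clamp is fully home on the ball, upright, its lever still raised (horizontal distance between grip and ball below 0.008 m and z of grip in the frame of ball between 0.05 and 0.061 m and angle between grip's own z axis and vertical below 0.12 rad and value of joint latch below 0.25 rad), for 0.2 s.
At the end, for the whole second after the job is handed in: The clamp stands upright (within 7 degrees), fully home on the ball (foot on the disc within 5 mm, axis within 8 mm of the ball's centre), with its lever fully down (0.58 rad or more) (horizontal distance between grip and ball below 0.008 m and z of grip in the frame of ball between 0.05 and 0.061 m and angle between grip's own z axis and vertical below 0.12 rad and value of joint latch above 0.58 rad); the robot touches nothing.
It fails at once if the clamp is let go above the ball, more than 20 mm short of home (dropped on) (horizontal distance between grip and ball below 0.04 m and z of grip in the frame of ball above 0.076 m and contact force between the fingers and clamp below 0.2 N).
It also fails if it takes over 46 s, if anything falls off the work surface, if the arm or the gripper's body presses on something with over 40 N, if the wrist force passes 120 N, or if a joint passes its speed limit or range.

## Working session

There is one attempt and no reset: what is moved stays moved. The work goes in short steps, Python scripts to look and compute and a shell command to move; the robot and the scene stay as the last step left them, time stands still between calls to the robot, and variables do not carry over. Pictures are saved under pics/ and viewed, at most 11 in all, crops included, and the job is handed in when it is done.

```bash
mkdir -p pics; python3 - <<'E'
from plant import bot
import cv2,numpy as np
for c in("side","top"):
    im=bot.capture(c); cv2.imwrite(f"pics/{c}0.png",im[:,:,::-1])
    m=bot.camera_model(c); print(c,{k:np.round(v,3).tolist() for k,v in m.items()})
    for t in("grip","ball","latch","paddle"):
        for d in bot.outline_of(t,c):
            ys,xs=np.nonzero(d["mask"]); print(t,round(d["p"],2),np.round(d["pixel"],1),len(xs),(xs.min(),xs.max(),ys.min(),ys.max()) if len(xs) else '')
print(bot.get_obs())
E
```

```text
side {'fx': 492.142, 'fy': 492.142, 'cx': 312.068, 'cy': 200.838, 'position': [421.597, 616.428, 733.268], 'orientation': [-2.277, -0.016, -3.095]}
grip 0.75 [301.8 132.3] 876 (np.int64(287), np.int64(322), np.int64(105), np.int64(150))
grip 0.73 [379.3 174.9] 1132 (np.int64(359), np.int64(398), np.int64(142), np.int64(191))
grip 0.6 [312.5 172.2] 1179 (np.int64(294), np.int64(333), np.int64(141), np.int64(189))
ball 0.68 [282.9 379.9] 2784 (np.int64(248), np.int64(317), np.int64(353), np.int64(399))
ball 0.26 [312.4 170.8] 1269 (np.int64(293), np.int64(334), np.int64(140), np.int64(189))
latch 0.59 [301.5 154.8] 85 (np.int64(294), np.int64(307), np.int64(148), np.int64(159))
latch 0.58 [316.4 114.7] 74 (np.int64(311), np.int64(322), np.int64(111), np.int64(122))
paddle 0.58 [299.  152.8] 95 (np.int64(294), np.int64(307), np.int64(147), np.int64(159))
paddle 0.5 [314. 113.] 37 (np.int64(314), np.int64(320), np.int64(111), np.int64(118))
top {'fx': 433.535, 'fy': 433.535, 'cx': 308.829, 'cy': 196.455, 'position': [391.361, -143.184, 1047.46], 'orientation': [-3.072, -0.002, -1.563]}
g
[... 883 characters left out ...]
, np.int64(193))
{'time': 0.5, 'joint_positions': array([ 1.10498318e+00,  3.42000186e-01,  1.52412568e+00, -1.88976201e-05,
        1.27542378e+00, -1.45980556e-01]), 'dq': array([-0.00099214,  0.00163019,  0.00014531, -0.0002192 , -0.00012751,
        0.00026262]), 'tau': array([-7.43215551e-04, -4.30809796e+01, -2.44315714e+01,  7.17435591e-02,
        4.89327474e-02, -2.01917476e-05]), 'tool_pos': array([165.03807468, 498.38335388, 226.73142974]), 'tcp_rot': array([3.14155274e+00, 2.41419256e-05, 2.82176557e+00]), 'contact_force': array([-0.60444617, -0.32476111,  0.04943641]), 'moment': array([-0.03066098,  0.04286655,  0.04913073]), 'finger_force': 0.0, 'grip_width': 91.61145036272008}
```

View pics/side0.png

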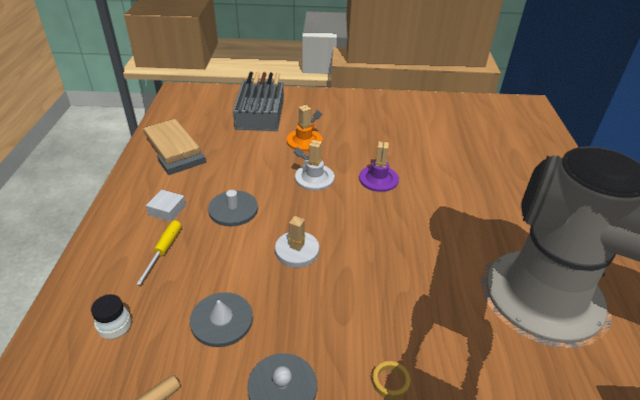

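View pics/top0.png

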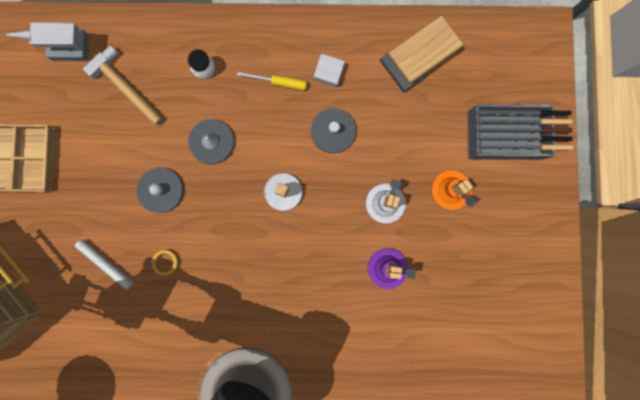

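The target is the grey clamp with a lever, at top (386,203) and side (315,165). The ball base is at top (159,190) and side (283,380). The orange and purple clamps, the disc-foot clamp, the flat post (334,130) and the cone (211,141) are look-alikes.

```bash
cat > h.py <<'E'
from plant import bot
import numpy as np,cv2
from scipy.spatial.transform import Rotation as R
def cam(c):
    m=bot.camera_model(c); return m,R.from_euler('xyz',m["orientation"]).as_matrix(),np.array(m["position"])
def back(c,px,z):
    m,r,p=cam(c); d=r@np.array([(px[0]-m["cx"])/m["fx"],(px[1]-m["cy"])/m["fy"],1]); return p+d*(z-p[2])/d[2]
def proj(c,P):
    m,r,p=cam(c); q=(np.atleast_2d(P)-p)@r; return np.c_[q[:,0]/q[:,2]*m["fx"]+m["cx"],q[:,1]/q[:,2]*m["fy"]+m["cy"]]
def circ(c,x,y,z,rad):
    a=np.linspace(0,2*np.pi,60); return proj(c,np.c_[x+rad*np.cos(a),y+rad*np.sin(a),0*a+z])
E
python3 - <<'E'
from h import *
for c,t,near in(("top","grip",(383,205)),("top","ball",(160,190)),("side","ball",(283,380)),("side","grip",(312,172)),("top","latch",(392,185)),("side","latch",(301,155)),("top","paddle",(392,187)),("side","paddle",(299,153))):
    bot.capture(c)
    ds=[d for d in bot.outline_of(t,c) if np.hypot(*(np.array(d["pixel"])-near))<6]
    if not ds: print(c,t,"none");continue
    d=ds[0]; m=d["mask"].astype(np.uint8); ys,xs=np.nonzero(m)
    cen=np.array([xs.mean(),ys.mean()])
    z={"grip":4,"ball":12,"latch":70,"paddle":72}[t]
    print(c,t,cen.round(1),"centroid back",back(c,cen,z).round(1), xs.min(),xs.max(),ys.min(),ys.max())
    if t in("grip","ball"):
        cs=max(cv2.findContours(m,0,2)[0],key=len)
        print("  minrect",cv2.minAreaRect(cs)," enc",cv2.minEnclosingCircle(cs))
        if t=="ball": e=cv2.fitEllipse(cs); print("  ell",e,back(c,e[0],z).round(1))
def crop(c,x,y,w=45,s=8):
    im=bot.capture(c)[max(0,y-w):y+w,x-w:x+w,::-1]; return cv2.resize(im,(400,int(400*im.shape[0]/90)),interpolation=2)
a=crop("top",386,203);b=crop("side",315,165)
cv2.imwrite("pics/crop1.png",np.hstack([a,b]))
E
```

```text
top grip [385.2 202.1] centroid back [ 452.5 -329.1    4. ] 365 404 180 222
  minrect ((384.6177062988281, 202.47061157226562), (40.01837158203125, 39.775840759277344), 75.96376037597656)  enc ((386.0, 200.0), 23.021827697753906)
top ball [158.8 189.6] centroid back [477.5 214.5  12. ] 136 182 167 212
  minrect ((159.0, 189.5), (45.0, 46.0), 90.0)  enc ((158.61940002441406, 189.38059997558594), 23.883342742919922)
  ell ((158.83534240722656, 189.5907440185547), (44.718849182128906, 46.88691329956055), 51.30560302734375) [477.4 214.5  12. ]
side ball [282.6 379. ] centroid back [475.9 208.4  12. ] 248 317 354 399
  minrect ((282.5, 376.5), (45.0, 69.0), 90.0)  enc ((282.43243408203125, 386.29254150390625), 34.83317184448242)
  ell ((282.330078125, 386.2535705566406), (65.39727020263672, 69.0512924194336), 70.94099426269531) [475.2 220.7  12. ]
side grip [313.4 168.5] centroid back [ 452.3 -361.6    4. ] 295 334 140 189
  minrect ((310.71502685546875, 167.47433471679688), (48.13259506225586, 37.89921188354492), 67.2490234375)  enc ((314.8691101074219, 164.94235229492188), 24.968074798583984)
top latch none
side latch [300.8 153.3] centroid back [ 481.7 -330.5   70. ] 295 308 148 159
top paddle [393.9 186.5] centroid back [ 484.  -336.8   72. ] 388 400 180 195
side paddle [300.1 152.9] centroid back [ 483.2 -329.4   72. ] 295 307 148 158
```

View pics/crop1.png

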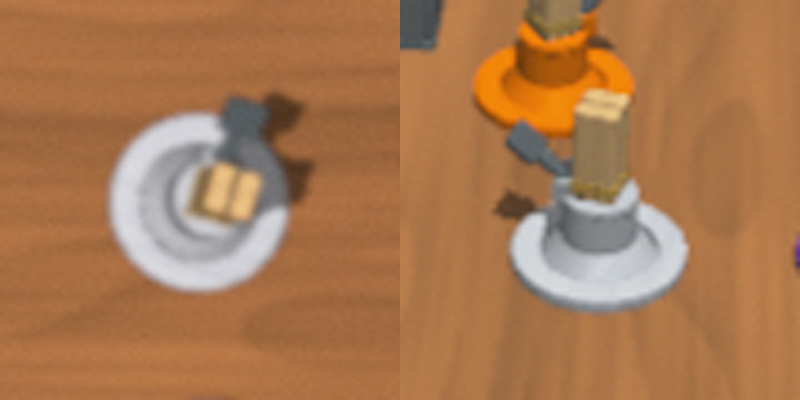

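The crop shows the grey clamp with its lever raised. In the top image the post top is at about (393,201.4), the foot centre at (385.8,203.4) and the paddle at (395.9,183.9). In the side image the post top is at (315.5,143) and the paddle at (298.8,151.7).

```bash
python3 - <<'E'
from h import *
from scipy.optimize import least_squares as ls
print("foot",back("top",(385.8,203.4),4).round(1),"posttop",back("top",(393,201.4),102).round(1),back("side",(315.5,143),102).round(1),"paddle",back("top",(395.9,183.9),72).round(1),back("side",(298.8,151.7),72).round(1))
def f(v):
    x,y,h=v; u=np.array([np.cos(h),np.sin(h)])
    T=np.array([x,y,102]);F=np.array([x,y,4]);P=np.array([x+38*u[0],y+38*u[1],72])
    return np.r_[proj("top",T)[0]-(393,201.4),proj("top",F)[0]-(385.8,203.4),proj("top",P)[0]-(395.9,183.9),proj("side",T)[0]-(315.5,143),proj("side",P)[0]-(298.8,151.7)]
s=ls(f,[450,-330,0]);print(s.x.round(2),s.fun.round(1))
# ball: draw overlay
x,y=476.5,214.5
vis=[]
for c,cx,cy in(("top",159,190),("side",283,360)):
    im=bot.capture(c)[:,:,::-1]; k=5
    x0=cx-40;y0=min(cy-40,320); b=cv2.resize(im[y0:y0+80,x0:x0+80],None,fx=k,fy=k,interpolation=2).copy()
    for zz,rr in((12,55),(34,15)):
        cv2.polylines(b,[np.int32((circ(c,x,y,zz,rr)-(x0-.5,y0-.5))*k)],True,(0,255,0))
    vis.append(b)
cv2.imwrite("pics/crop2.png",np.hstack(vis))
E
```

```text
foot [ 449.3 -330.6    4. ] posttop [ 448.4 -328.7  102. ] [ 447.7 -328.2  102. ] paddle [ 489.9 -341.4   72. ] [ 486.5 -333.9   72. ]
[ 4.4964e+02 -3.2981e+02 -2.4000e-01] [ 0.5 -0.6 -0.3 -0.1 -1.1  1.5 -0.8 -0.4  0.1 -1.2]
```

View pics/crop2.png

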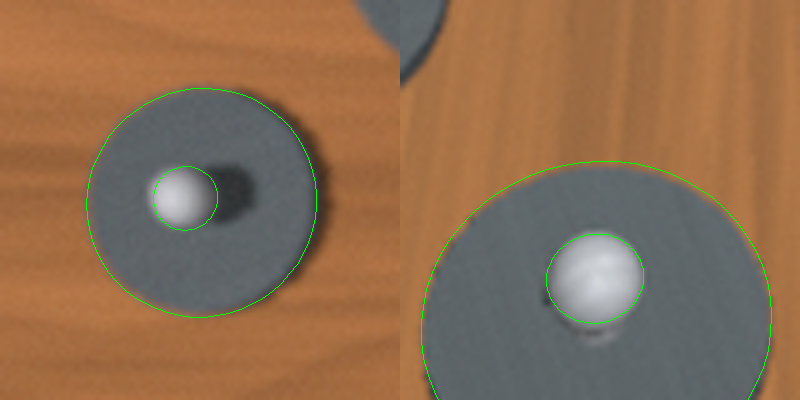

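```bash
python3 -m jog '[[-35,-24,0,0,0,-0.08],[-35,-24,0,0,0,0],[-35,-24,0,0,0,0],[-35,-24,0,0,0,0],[-35,-24,0,0,0,0],[-35,-24,0,0,0,0],[-35,-24,0,0,0,0],[-35,-24,0,0,0,0],[-35,-24,0,0,0,0],[-35,-24,0,0,0,0],[-35,-24,0,0,0,0]]' 100
python3 -m jog '[[-7,-39,0,0,0,0],[-7,-39,0,0,0,0],[-7,-39,0,0,0,0],[-7,-39,0,0,0,0],[-7,-39,0,0,0,0],[-7,-39,0,0,0,0],[-7,-39,0,0,0,0],[-7,-39,0,0,0,0],[-7,-39,0,0,0,0],[-7,-39,0,0,0,0],[-7,-39,0,0,0,0],[0,0,0,0,0,0]]'
cat > to.py <<'E'
import sys
from h import *
o=bot.get_obs(); r=R.from_euler('xyz',o["tcp_rot"]).as_matrix()
d=np.array([float(a) for a in sys.argv[1:4]])-o["tool_pos"]
print(o["time"],o["tool_pos"].round(1),o["tcp_rot"].round(3),"j",o["joint_positions"].round(2),"toolshift",(r.T@d).round(1))
E
python3 to.py 449 -329.5 115
```

```text
time: 2.6
tool_pos: [474.7, 146.8, 226.9]
tcp_rot: [3.141, 0.0, 2.902]
contact_force: [0.3, 1.4, 1.4]
grip_width: 92.1
finger_force: 0.0
time: 3.8
tool_pos: [446.0, -291.0, 226.3]
tcp_rot: [-3.14, 0.0, 2.897]
contact_force: [-0.0, 0.2, -0.3]
grip_width: 91.7
finger_force: 0.0
3.8 [ 446.  -291.   226.3] [-3.14   0.     2.897] j [-0.72  0.36  1.5  -0.    1.28 -2.05] toolshift [-12.2 -36.5 111.4]
```

```bash
python3 -m jog '[[-6,-18,0,0,0,0],[-6,-18.5,0,0,0,0],[0,0,35,0,0,0],[0,0,35,0,0,0],[0,0,36,0,0,0],[0,0,0,0,0,0]]' ; python3 to.py 449 -329.5 59
python3 - <<'E'
from h import *
a=[]
for c,(x,y) in(("top",(386,203)),("side",(313,150))):
    a.append(cv2.resize(bot.capture(c)[y-50:y+50,x-50:x+50,::-1],(400,400),interpolation=2))
cv2.imwrite("pics/c3.png",np.hstack(a))
E
```

```text
time: 4.4
tool_pos: [447.4, -322.2, 116.4]
tcp_rot: [3.136, -0.008, 2.902]
contact_force: [-0.6, 0.4, -0.1]
grip_width: 91.9
finger_force: 0.0
4.4 [ 447.4 -322.2  116.4] [ 3.136 -0.008  2.902] j [-0.76  0.5   1.59  0.    1.05 -2.09] toolshift [-3.8 -7.  57.3]
```

View pics/c3.png

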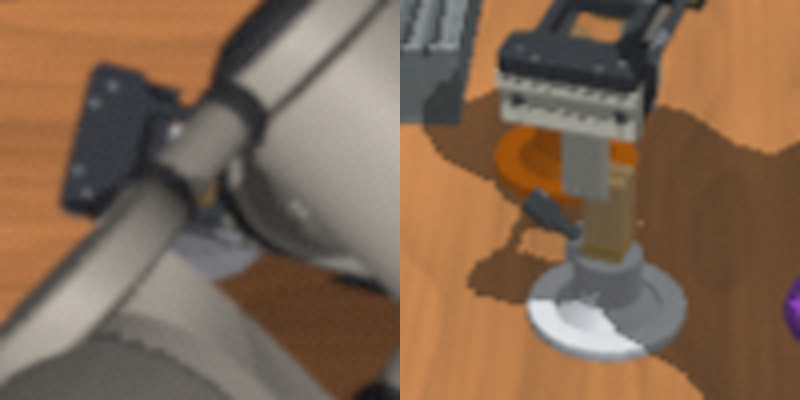

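The side view shows the gripper above the post. The near finger is about 11 mm towards +x of it, as the 0.24 rad yaw predicts. I'll correct the offset and descend.

```bash
python3 -m jog '[[-3.5,-7,0,0,0,0],[0,0,0,0,0,0],[0,0,0,0,0,0]]' ; python3 to.py 449 -329.5 59
```

```text
time: 4.8
tool_pos: [451.9, -333.4, 122.1]
tcp_rot: [-3.14, 0.002, 2.901]
contact_force: [-0.7, -0.2, -0.5]
grip_width: 91.8
finger_force: 0.0
4.8 [ 451.9 -333.4  122.1] [-3.140e+00  2.000e-03  2.901e+00] j [-0.77  0.51  1.57  0.    1.06 -2.1 ] toolshift [ 3.9  3.1 63.1]
```

```bash
python3 -m jog '[[3.5,3,5,0,0,0],[0,0,12,0,0,0],[0,0,16,0,0,0],[0,0,16,0,0,0],[0,0,10,0,0,0],[0,0,3,0,0,0],[0,0,0,0,0,0],[0,0,0,0,0,0]]' ; python3 to.py 449 -329.5 59
```

```text
time: 5.6
tool_pos: [448.9, -329.1, 59.1]
tcp_rot: [-3.141, 0.001, 2.902]
contact_force: [0.1, 0.2, 0.5]
grip_width: 91.9
finger_force: 0.0
5.6 [ 448.9 -329.1   59.1] [-3.141e+00  1.000e-03  2.902e+00] j [-0.77  0.58  1.64  0.    0.91 -2.1 ] toolshift [-0.2 -0.4  0.1]
```

```bash
python3 -m jog '[[0,0,0,0,0,0],[0,0,0,0,0,0],[0,0,0,0,0,0],[0,0,0,0,0,0],[0,0,0,0,0,0],[0,0,0,0,0,0],[0,0,0,0,0,0],[0,0,0,0,0,0]]' 0; python3 -m jog '[[0,0,-5,0,0,0],[0,0,-10,0,0,0],[0,0,-15,0,0,0],[0,0,-20,0,0,0],[0,0,-25,0,0,0],[0,0,-25,0,0,0],[0,0,-25,0,0,0],[0,0,-15,0,0,0],[0,0,0,0,0,0],[0,0,0,0,0,0]]'; python3 to.py 476.5 100 200
```

```text
time: 6.4
tool_pos: [448.6, -328.8, 58.7]
tcp_rot: [3.142, -0.0, 2.902]
contact_force: [-0.8, -0.2, -0.5]
grip_width: 32.2
finger_force: 0.0
time: 7.4
tool_pos: [448.2, -328.5, 198.2]
tcp_rot: [3.141, -0.001, 2.902]
contact_force: [-0.1, 0.7, -6.0]
grip_width: 24.1
finger_force: 29.8
7.4 [ 448.2 -328.5  198.2] [ 3.141e+00 -1.000e-03  2.902e+00] j [-0.77  0.42  1.48  0.    1.24 -2.1 ] toolshift [ 74.3 422.9  -1.5]
```

The fingers were still closing as the lift began, but the clamp is held (24.1 mm, -6 N). I'll measure its position in the hand from pictures before lowering.

```bash
python3 -m jog '[[2,12,0,0,0,0],[6,35,0,0,0,0],[7,40,0,0,0,0],[7,40,0,0,0,0],[7,40,0,0,0,0],[7,40,0,0,0,0],[7,40,0,0,0,0],[7,40,0,0,0,0],[7,40,0,0,0,0],[6,30,0,0,0,0],[4,20,0,0,0,0],[0,0,0,0,0,0]]';python3 -m jog '[[0,0,0,0,0,0],[0,0,0,0,0,0]]'; python3 to.py 476.5 214.5 170
python3 - <<'E'
from h import *
im=bot.capture("side"); cv2.imwrite("pics/s4.png",im[:,:,::-1])
for t in("grip","paddle"):
    for d in bot.outline_of(t,"side"):print(t,d["p"],d["pixel"])
E
```

```text
time: 8.6
tool_pos: [471.7, 56.4, 197.7]
tcp_rot: [3.141, -0.003, 2.905]
contact_force: [-0.8, -1.1, -5.9]
grip_width: 24.0
finger_force: 29.8
time: 8.8
tool_pos: [472.6, 52.9, 198.2]
tcp_rot: [-3.141, -0.001, 2.901]
contact_force: [-0.6, 0.3, -5.2]
grip_width: 23.5
finger_force: 29.8
8.8 [472.6  52.9 198.2] [-3.141e+00 -1.000e-03  2.901e+00] j [-0.05  0.28  1.7  -0.    1.16 -1.38] toolshift [ 34.6 157.9  28.2]
grip 0.76 [379.6, 175.8]
grip 0.58 [293.4, 255.0]
```

View pics/s4.png

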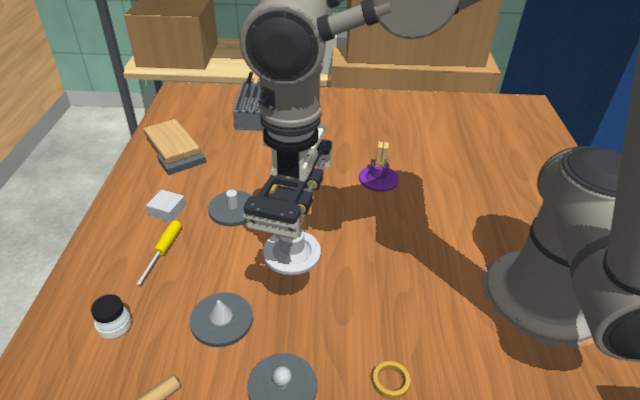

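The clamp hangs upright in the gripper, with its foot around (292,251). The ball base is at (283,382). Next I'll fit the foot outline to get the hand offset.

```bash
python3 - <<'E'
from h import *
from scipy.optimize import least_squares as ls
im=bot.capture("side"); o=bot.get_obs(); T=o["tool_pos"]; r=R.from_euler('xyz',o["tcp_rot"]).as_matrix()
d=[d for d in bot.outline_of("grip","side") if np.hypot(*(np.array(d["pixel"])-(293,255)))<12][0]
ys,xs=np.nonzero(d["mask"]); L,Rr,B=xs.min(),xs.max()+1,ys.max()+1
print(L,Rr,ys.min(),B)
def f(v):
    p=T+r@np.array([v[0],0,v[1]]); q=circ("side",*p,48)
    return np.array([q[:,0].min()-(L-.5),q[:,0].max()-(Rr-.5),q[:,1].max()-(B-.5)])
s=ls(f,[0,59.]);print("foot at tool x,z",s.x,s.fun)
k=5;x0,y0=240,185
b=cv2.resize(im[y0:y0+100,x0:x0+110,::-1],None,fx=k,fy=k,interpolation=2).copy()
for v,col in((s.x,(0,255,0)),((0,59),(0,0,255))):
    p=T+r@np.array([v[0],0,v[1]])
    cv2.polylines(b,[np.int32((circ("side",*p,48)-(x0-.5,y0-.5))*k)],True,col)
cv2.imwrite("pics/c5.png",b)
E
```

```text
264 321 229 274
foot at tool x,z [ 1.42204407 57.92957589] [-0.57158371  0.54424146  0.06193925]
```

View pics/c5.png

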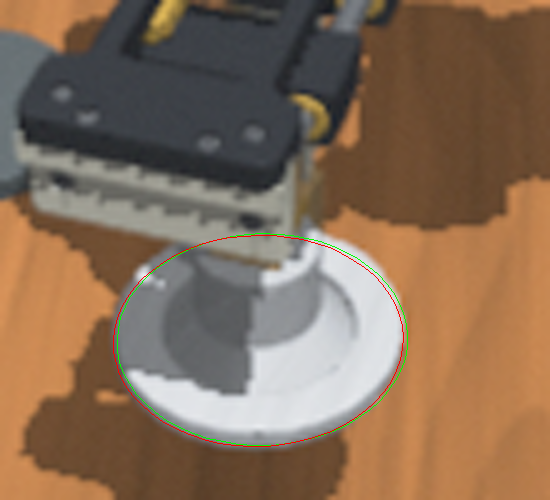

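The fitted foot (green) and the predicted one (red, 59 mm below TCP) agree to about 1 mm. Now I'll move above the ball.

```bash
python3 -m jog '[[5,20,0,0,0,0],[7,35,0,0,0,0],[8,40,5,0,0,0],[7,35,10,0,0,0],[6,20,15,0,0,0],[2,8,10,0,0,0],[0,0,10,0,0,0],[0,0,0,0,0,0],[0,0,0,0,0,0]]'; python3 to.py 477 214.5 120
```

```text
time: 9.95
tool_pos: [476.9, 213.9, 148.9]
tcp_rot: [-3.141, 0.0, 2.9]
contact_force: [0.2, -0.0, -5.4]
grip_width: 23.8
finger_force: 29.8
9.95 [476.9 213.9 148.9] [-3.141  0.     2.9  ] j [ 0.28  0.41  1.65 -0.    1.08 -1.05] toolshift [ 0.1  0.6 28.9]
```

Foot is at z≈90 and the ball top at 49. One check from here before lowering.

```bash
python3 -m jog '[[0,0.5,10,0,0,0],[0,0,10,0,0,0],[0,0,5,0,0,0],[0,0,0,0,0,0],[0,0,0,0,0,0]]'; python3 to.py 477 214.5 71
python3 - <<'E'
from h import *
v=[]
o=bot.get_obs(); T=o["tool_pos"]; r=R.from_euler('xyz',o["tcp_rot"]).as_matrix()
for c,x0,y0 in(("side",233,300),("top",110,140)):
    im=bot.capture(c); b=cv2.resize(im[y0:y0+100,x0:x0+100,::-1],(400,400),interpolation=2).copy()
    for p,rr,col in((T+r@[1.,0,59],48,(0,255,0)),((476.5,214.5,12),55,(0,0,255))):
        cv2.polylines(b,[np.int32((circ(c,*p,rr)-(x0-.5,y0-.5))*4)],True,col)
    v.append(b)
cv2.imwrite("pics/c6.png",np.hstack(v))
E
```

```text
time: 10.45
tool_pos: [476.8, 215.5, 123.6]
tcp_rot: [-3.142, -0.0, 2.902]
contact_force: [0.3, 0.3, -4.8]
grip_width: 24.0
finger_force: 29.8
10.45 [476.8 215.5 123.6] [-3.142 -0.     2.902] j [ 0.28  0.45  1.67  0.    1.02 -1.05] toolshift [-0.5 -0.9 52.6]
```

View pics/c6.png

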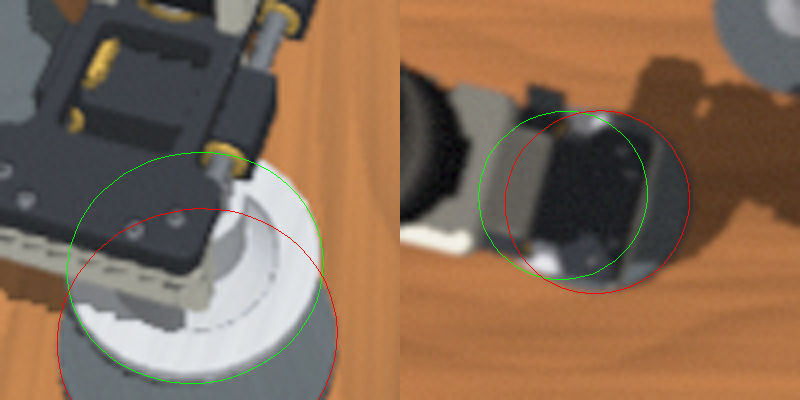

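The held foot (green) lies concentric above the base (red) within 1–2 mm, so I'll lower while watching force.

```bash
python3 -m jog '[[-0.3,-0.7,8,0,0,0],[0,0,8,0,0,0],[0,0,8,0,0,0],[0,0,5,0,0,0],[0,0,4,0,0,0],[0,0,0,0,0,0]]'; python3 to.py 477 214.5 71;python3 -m jog '[[0,0,4,0,0,0],[0,0,4,0,0,0],[0,0,3,0,0,0],[0,0,0,0,0,0]]'; python3 to.py 477 214.5 71
```

```text
time: 11.15
tool_pos: [476.5, 214.7, 90.0]
tcp_rot: [-3.141, -0.001, 2.902]
contact_force: [-0.3, -0.5, -4.9]
grip_width: 23.9
finger_force: 29.8
11.15 [476.5 214.7  90. ] [-3.141e+00 -1.000e-03  2.902e+00] j [ 0.28  0.49  1.71  0.    0.94 -1.05] toolshift [-0.5 -0.1 19. ]
time: 11.55
tool_pos: [476.6, 214.9, 79.3]
tcp_rot: [3.142, -0.001, 2.902]
contact_force: [0.7, 0.5, -5.3]
grip_width: 24.0
finger_force: 29.8
11.55 [476.6 214.9  79.3] [ 3.142e+00 -1.000e-03  2.902e+00] j [ 0.28  0.51  1.72  0.    0.92 -1.05] toolshift [-0.5 -0.3  8.3]
```

No contact yet, even with the ball in the bore. Continuing in small steps.

```bash
python3 -m jog '[[0,0,2,0,0,0],[0,0,2,0,0,0],[0,0,1.5,0,0,0],[0,0,0,0,0,0]]';python3 -m jog '[[0,0,1,0,0,0],[0,0,1,0,0,0],[0,0,0,0,0,0]]';python3 -m jog '[[0,0,1,0,0,0],[0,0,0,0,0,0]]'
```

```text
time: 11.95
tool_pos: [476.7, 215.1, 74.8]
tcp_rot: [3.141, 0.0, 2.902]
contact_force: [-4.0, 1.7, 1.9]
grip_width: 24.1
finger_force: 29.8
time: 12.25
tool_pos: [476.6, 215.1, 74.7]
tcp_rot: [3.141, 0.001, 2.902]
contact_force: [-10.8, 0.6, 19.7]
grip_width: 24.2
finger_force: 29.9
time: 12.45
tool_pos: [476.6, 215.2, 74.6]
tcp_rot: [3.141, 0.001, 2.902]
contact_force: [-13.0, -1.4, 28.0]
grip_width: 23.8
finger_force: 29.9
```

Contact is 3.7 mm above the predicted height, with a sideways -13 N in x. It may be seated with the late grip's offset, or wedged. I'll comply towards -x and see.

```bash
python3 -m jog '[[0.7,0,-1.5,0,0,0],[0.6,0,0,0,0,0],[0,0,0,0,0,0]]';python3 -m jog '[[0,0,1,0,0,0],[0,0,1,0,0,0],[0,0,0,0,0,0]]';python3 to.py 477 214.5 71
python3 - <<'E'
from h import *
o=bot.get_obs(); print(o["contact_force"],o["moment"])
im=bot.capture("side");x0,y0=233,290
b=cv2.resize(im[y0:y0+110,x0:x0+110,::-1],None,fx=5,fy=5,interpolation=2).copy()
for z,rr,col in((12,48,(0,255,0)),(16,48,(0,0,255)),(12,55,(255,0,0))):
    cv2.polylines(b,[np.int32((circ("side",476,214.8,z,rr)-(x0-.5,y0-.5))*5)],True,col)
cv2.imwrite("pics/c7.png",b)
E
```

```text
time: 12.75
tool_pos: [476.6, 215.1, 74.6]
tcp_rot: [3.14, 0.003, 2.902]
contact_force: [-3.8, -0.5, 13.5]
grip_width: 23.7
finger_force: 29.9
time: 13.05
tool_pos: [476.6, 215.1, 74.6]
tcp_rot: [3.14, 0.004, 2.902]
contact_force: [-11.7, -3.2, 32.2]
grip_width: 23.9
finger_force: 29.9
13.05 [476.6 215.1  74.6] [3.14  0.004 2.902] j [ 0.28  0.51  1.73 -0.    0.9  -1.05] toolshift [-0.5 -0.5  3.6]
[-11.70226589  -3.1871079   32.1795492 ] [-0.69458983  1.67779047 -0.07743194]
```

View pics/c7.png

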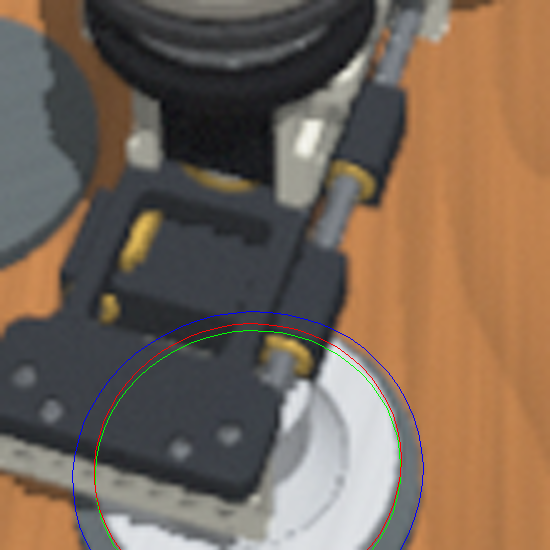

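The foot lies on the base, concentric within about 1 mm. The stop is rigid, which fits being home with the grip about 3.7 mm lower on the post than planned. I'll unload, release slowly and retreat upward.

```bash
python3 -m jog '[[-1,0,-1.5,0,0,0],[0,0,-1,0,0,0],[0,0,0,0,0,0]]';python3 -m jog '[[0,0,0,0,0,0],[0,0,0,0,0,0],[0,0,0,0,0,0],[0,0,0,0,0,0],[0,0,0,0,0,0],[0,0,0,0,0,0]]' 60; python3 -m jog '[[0,0,-10,0,0,0],[0,0,-20,0,0,0],[0,0,-20,0,0,0],[0,0,-20,0,0,0],[0,0,0,0,0,0],[0,0,0,0,0,0]]'; python3 to.py 477 214.5 71
```

```text
time: 13.4
tool_pos: [476.6, 215.1, 74.7]
tcp_rot: [3.141, 0.001, 2.902]
contact_force: [-6.5, 0.8, 11.5]
grip_width: 23.7
finger_force: 29.9
time: 14.0
tool_pos: [476.6, 214.9, 73.1]
tcp_rot: [3.142, -0.0, 2.902]
contact_force: [-0.9, -0.0, -0.0]
grip_width: 54.6
finger_force: 0.0
time: 14.6
tool_pos: [476.7, 214.9, 143.5]
tcp_rot: [3.141, 0.001, 2.902]
contact_force: [0.2, -0.3, -0.7]
grip_width: 55.4
finger_force: 0.0
14.6 [476.7 214.9 143.5] [3.141e+00 1.000e-03 2.902e+00] j [ 0.28  0.42  1.65  0.    1.07 -1.05] toolshift [-0.4 -0.3 72.5]
```

```bash
python3 -m jog '[[0,0,0,0,0,0],[-15,0,0,0,0,0],[-17,0,0,0,0,0],[-10,0,0,0,0,0],[0,0,0,0,0,0],[0,0,0,0,0,0],[0,0,0,0,0,0],[0,0,0,0,0,0],[0,0,0,0,0,0]]' 0; python3 to.py 517 205 95
python3 - <<'E'
from h import *
im=bot.capture("side");x0,y0=220,270
b=cv2.resize(im[y0:y0+130,x0:x0+130,::-1],None,fx=4.6,fy=4.6,interpolation=2).copy()
for x,y,z,rr,col in((476.5,214.8,12,48,(0,255,0)),(476.5,214.8,114,12,(0,0,255)),(513,206,84,10,(255,0,0))):
    cv2.polylines(b,[np.int32((circ("side",x,y,z,rr)-(x0-.5,y0-.5))*4.6)],True,col)
cv2.imwrite("pics/c8.png",b)
E
```

```text
time: 15.5
tool_pos: [517.1, 205.1, 143.4]
tcp_rot: [3.141, 0.0, 2.902]
contact_force: [-0.2, 0.7, 0.3]
grip_width: 0.3
finger_force: 0.0
15.5 [517.1 205.1 143.4] [3.141 0.    2.902] j [ 0.24  0.48  1.56  0.    1.11 -1.09] toolshift [ 0.  -0.1 48.4]
```

View pics/c8.png

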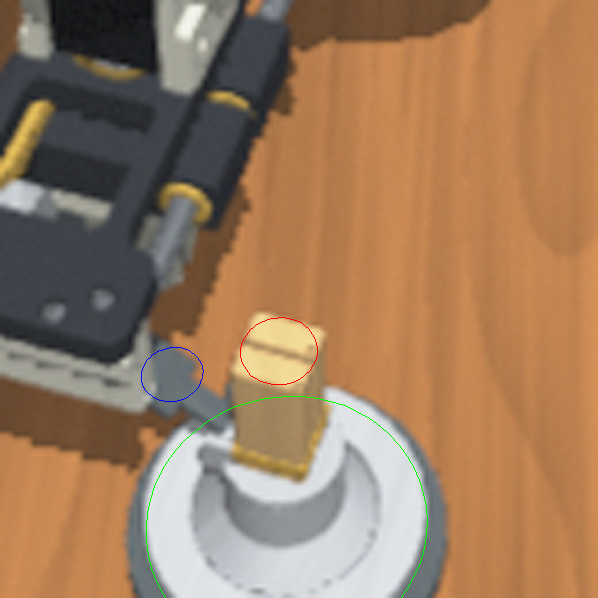

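The clamp is seated: the post top falls on the predicted z=114 circle. The lever is raised with its paddle at the predicted spot. Pressing now.

```bash
python3 -m jog '[[0,0,15,0,0,0],[0,0,20,0,0,0],[0,0,10,0,0,0],[0,0,3,0,0,0],[0,0,3,0,0,0],[0,0,2,0,0,0],[0,0,2,0,0,0],[0,0,2,0,0,0],[0,0,2,0,0,0],[0,0,0,0,0,0]]'; python3 -m jog '[[0,0,2,0,0,0],[0,0,2,0,0,0],[0,0,2,0,0,0],[0,0,2,0,0,0],[0,0,2,0,0,0],[0,0,2,0,0,0],[0,0,2,0,0,0],[0,0,0,0,0,0]]'
```

```text
time: 16.55
tool_pos: [518.7, 204.8, 84.9]
tcp_rot: [3.141, 0.003, 2.902]
contact_force: [1.8, -0.7, 3.5]
grip_width: 0.5
finger_force: 1.7
time: 17.35
tool_pos: [517.1, 204.9, 69.8]
tcp_rot: [-3.141, -0.001, 2.902]
contact_force: [0.3, -0.0, 0.6]
grip_width: 0.3
finger_force: 0.4
```

```bash
python3 -m jog '[[0,0,2,0,0,0],[0,0,1,0,0,0],[0,0,1,0,0,0],[0,0,0,0,0,0]]'; python3 -m jog '[[0,0,1,0,0,0],[0,0,1,0,0,0],[0,0,0,0,0,0]]'
```

```text
time: 17.75
tool_pos: [517.4, 204.9, 66.1]
tcp_rot: [3.142, -0.0, 2.902]
contact_force: [1.1, -0.6, 1.6]
grip_width: 0.0
finger_force: 0.6
time: 18.05
tool_pos: [517.5, 204.9, 65.0]
tcp_rot: [3.141, 0.001, 2.902]
contact_force: [-0.5, -1.6, 8.8]
grip_width: 0.5
finger_force: 4.1
```

The stop is reached at z 65, as predicted for fully down. I'll push a little more to be sure, then retreat.

```bash
python3 -m jog '[[0,0,1,0,0,0],[0,0,0,0,0,0],[0,0,0,0,0,0]]'; python3 -m jog '[[0,0,-5,0,0,0],[0,0,-15,0,0,0],[0,0,-25,0,0,0],[0,0,-30,0,0,0],[-20,0,-30,0,0,0],[-40,0,-20,0,0,0],[-40,0,0,0,0,0],[-40,0,0,0,0,0],[0,0,0,0,0,0],[0,0,0,0,0,0]]'
python3 - <<'E'
from h import *
v=[]
for c,x0,y0 in(("side",220,270),("top",110,140)):
    im=bot.capture(c); b=cv2.resize(im[y0:y0+100,x0:x0+100,::-1],(400,400),interpolation=2).copy()
    for x,y,z,rr,col in((476.5,214.8,12,48,(0,255,0)),(476.5,214.8,114,12,(0,0,255)),(522,204,65,10,(255,0,0))):
        cv2.polylines(b,[np.int32((circ(c,x,y,z,rr)-(x0-.5,y0-.5))*4)],True,col)
    v.append(b)
cv2.imwrite("pics/c9.png",np.hstack(v))
E
```

```text
time: 18.35
tool_pos: [517.6, 204.9, 64.8]
tcp_rot: [3.141, 0.001, 2.902]
contact_force: [-3.3, -2.3, 14.8]
grip_width: 0.2
finger_force: 7.2
time: 19.35
tool_pos: [652.8, 171.4, 186.4]
tcp_rot: [-3.141, -0.003, 2.901]
contact_force: [0.1, -0.2, 0.3]
grip_width: 0.3
finger_force: 0.0
```

View pics/c9.png

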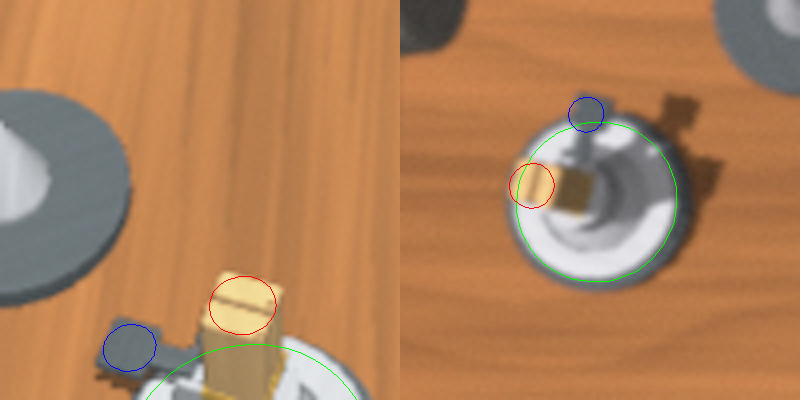

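The lever is level at the predicted down spot. The clamp is upright and home on the ball, and the robot is clear.

```bash
python3 -c "
from plant import bot
print(bot.close_job())"
```

```text
the job is handed in; nothing more can be done
None
```

The ring clamp is on the ball base, upright and fully home by the last pictures, with its lever pressed to the stop and the robot clear; the job is handed in, with no verdict returned.

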